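# Set up the leather stamping plate

## Robot

A 7-joint arm with a two-finger parallel gripper is mounted at the origin on the work surface. World frame = base frame: x ahead of the robot, y to its left, z up, the work surface at z = 0. Lengths are in m, angles in rad, forces in N, time in s.
With the tool pointing down it reaches from about 0.4 to 0.75 m from the base axis. Payload 19.5 kg.
Tool frame: the origin (TCP) lies on the centre line of the jaws, within the pads' length; the fingertips stand 22 mm ahead of it and the grasp point (between the pads) lies 3 mm ahead of it (r.tip_reach is the distance from the TCP to the fingertips, in m); z points along the fingers, y is the line along which they close (so a half turn about z gives the same grasp; the last joint's range is limited). The gripper opens to 85 mm and grips with 20 to 120 N. Pads are 22 mm wide; open, the fingers measure 114 mm over their backs; the gripper's body (76 mm by 85 mm) begins 54 mm behind the grasp point. The pads swing forward as they close: fully open they stand 13 mm farther back than shut.
Start: joints at [1.26, 0.707, -0.028, 1.485, 0.022, 0.951, -0.075], TCP at [0.153, -0.554, 0.253] pointing down, gripper open.
Joint ranges: [-2.71, 2.71], [-0.32, 2.16], [-1.57, 1.52], [0, 2.45], [-1.46, 4.6], [0, 2.02], [-2.83, 2.83]. Speed limits (rad/s): [1.89, 1.89, 2.57, 2.57, 3.01, 3.01, 3.01].

## Interface

Orientations are given as a unit quaternion [x, y, z, w].
In Python, from plant import r, cams gives the robot as it stands.
- The arm moves only by the shell command python3 -m jog 'ROWS' [FORCE]. ROWS is JSON, one flat list of numbers, 7 for each row, row after row: the opening, from -1 (shut) to 1 (fully open), then the shift along the tool's x, y, z each as a share of 5 cm, from -1 to 1, then the turn, a rotation vector about the tool's x, y, z each as a share of 4 degrees, from -1 to 1. A call has exactly 10 rows; each row shifts and turns the commanded pose from where the row before left it, along the tool's axes as they then stand; what a row does not reach is not made up. A row lasts 1/8 s, in which the tool goes at most 62.5 mm and 10.7 degrees, less where a joint would pass 70% of its speed; a pose out of reach is approached as far as the arm can. A call with a number of a shift or a turn outside -1 to 1 is refused whole. A call with a gripper value outside its range is refused whole. The fingers move at their own pace and stop on an object; FORCE is the grip in N (left out, the last holds). Time passes only in rows, so rows that do not move let the fingers close, or fill a call up. It gives the time, the measured TCP pose, the force, the opening and the grip force at its end, in the units of the state.
- r.state(): the state, without advancing time (a new reading comes with each control period).
- cams.read_camera(name): name is "scene" or "top" or "wrist"; returns a dict with "frame" (480x640x3 uint8, red, green, blue), "fx", "fy", "cx", "cy" (pixels), "distortion" ([k1, k2, p1, p2, k3] as OpenCV has them; the pictures are not rectified), "camera_from_world" (4x4, takes a point from world to camera coordinates); the wrist camera has in their place "hand_eye" (4x4, takes a point from camera to tool coordinates, whose origin is the TCP and whose axes are the flange's). Camera axes: x right, y down, z forward; pixel columns grow to the right and rows downward; lengths in m; the calibration is good to about 2 mm. A picture is of the moment at which its call begins: read the wrist's pose just before it. There is no depth.
- r.sign_off(): hands the job in; it is judged then, once.
The state is a dict: "time": time; "joints": joint angles; "qd": joint speeds; "tau": joint torques, N m; "eef_pos": TCP position; "tool_rot": TCP orientation; "contact_force": force on the tool from outside, world axes, zero at the start; "wrist_torque": the same for the moment, N m; "opening": finger opening in m; "finger_force": force on a finger pad.
Only numpy, scipy, OpenCV 4.12 (cv2) and the standard library are available. Lean on these libraries where they do the work, as an engineer would, in place of code of your own. Each camera call takes 0.05 s, during which the arm holds its last target. There are 200 camera calls.

## Task

Get the stamping plate ready for the next piece: first clear all the leather offcuts off it into the black scrap bin. Then stand every stamp upright on the paper target whose ring has the colour of the stamp's top, centred in the ring and turned so that its white pointer faces the target's red mark; a target whose stamp is not on the bench stays empty. Last of all, throw the clamp lever with the red ball fully over, away from the robot, and leave the other things on the bench where they are.

Things in the scene. Friction and masses are not known exactly. Their poses are not given: they have to be found in the camera images.
- plate: dark brown stamping plate, fixed to the bench: 220 (x) x 400 (y) x 14 mm thick. Origin: centre of its underside, so its top is 14 mm above. At its -y end, at (0, -165 mm) in its frame, stands the base block of the clamp lever, 70 x 50 x 25 mm high above the plate, grey.
- clamp (a joint): clamp lever: steel rod 10 mm thick with a red ball 26 mm in diameter. Hinge parallel to the plate's y axis, 36 mm above the plate's underside at plate (0, -165 mm). 0 rad = leans 0.5 rad to the robot (plate -x); 1.0 rad = stop, leans 0.5 rad away (plate +x). Starts at 0 to 0.15. Needs under 1 N at the ball, no spring, stays where left.
- clamp_tip (a point): centre of the clamp lever's red ball, 90 mm from its hinge
- bin: black open scrap bin fixed to the bench, outside 210 (x) x 170 (y) x 90 mm high, walls and floor 5 mm. Origin: centre of its underside.
- target_blue: round white paper target of 106 mm diameter stuck flat (1 mm) on the plate, with a blue ring (72 mm outside diameter) and one red block mark (14 x 10 mm) outside the ring. Origin: its centre, on the plate's top. Its x axis points from the centre to the red mark, z up.
- stamp_blue: standing hand stamp, 0.28 to 0.46 kg: steel base disc 56 mm diameter, 16 mm high; round wooden handle 30 mm diameter up to 90 mm height, its top 16 mm blue with a white line towards the pointer; white pointer, 10 mm wide, 15 mm high, out of the base to 44 mm from the axis. Origin: centre of its underside. x axis: axis to pointer; z up the handle. May be absent.
- pointer_blue (a point): end of the blue stamp's white pointer, 44 mm from its axis, 8 mm above its underside. Absent with its stamp.
- target_yellow: round white paper target of 106 mm diameter stuck flat (1 mm) on the plate, with a yellow ring (72 mm outside diameter) and one red block mark (14 x 10 mm) outside the ring. Origin: its centre, on the plate's top. Its x axis points from the centre to the red mark, z up.
- stamp_yellow: standing hand stamp, 0.28 to 0.46 kg: steel base disc 56 mm diameter, 16 mm high; round wooden handle 30 mm diameter up to 90 mm height, its top 16 mm yellow with a white line towards the pointer; white pointer, 10 mm wide, 15 mm high, out of the base to 44 mm from the axis. Origin: centre of its underside. x axis: axis to pointer; z up the handle. May be absent.
- pointer_yellow (a point): end of the yellow stamp's white pointer, 44 mm from its axis, 8 mm above its underside. Absent with its stamp.
- target_green: round white paper target of 106 mm diameter stuck flat (1 mm) on the plate, with a green ring (72 mm outside diameter) and one red block mark (14 x 10 mm) outside the ring. Origin: its centre, on the plate's top. Its x axis points from the centre to the red mark, z up.
- stamp_green: standing hand stamp, 0.28 to 0.46 kg: steel base disc 56 mm diameter, 16 mm high; round wooden handle 30 mm diameter up to 90 mm height, its top 16 mm green with a white line towards the pointer; white pointer, 10 mm wide, 15 mm high, out of the base to 44 mm from the axis. Origin: centre of its underside. x axis: axis to pointer; z up the handle. May be absent.
- pointer_green (a point): end of the green stamp's white pointer, 44 mm from its axis, 8 mm above its underside. Absent with its stamp.
- offcut0: offcut of laminated sole leather, tan with two dark stripes round its sides, a block 70 (x) x 34 (y) x 24 mm (z), 50 g. Origin: centre of its underside, x along its length. May be absent.
- offcut1: offcut of laminated sole leather, tan with two dark stripes round its sides, a block 70 (x) x 34 (y) x 24 mm (z), 50 g. Origin: centre of its underside, x along its length. May be absent.
- offcut2: offcut of laminated sole leather, tan with two dark stripes round its sides, a block 70 (x) x 34 (y) x 24 mm (z), 50 g. Origin: centre of its underside, x along its length. May be absent.
- offcut3: offcut of laminated sole leather, tan with two dark stripes round its sides, a block 70 (x) x 34 (y) x 24 mm (z), 50 g. Origin: centre of its underside, x along its length. May be absent.
- spool: bystander: orange thread spool standing, 44 mm diameter, 60 mm high; origin at its underside
- hammer: bystander: hammer lying, 200 mm long, head 60 mm wide, about 26 mm high; origin under its middle, x towards the head
- glue: bystander: glue jar with yellow cap, 52 mm diameter, 85 mm high; origin at its underside
- mug: bystander: blue cup, 76 mm diameter, 90 mm high; origin at its underside
- tin: bystander: round tin, 72 mm diameter, 50 mm high; origin at its underside
- strop: bystander: dark wooden strop block 60 x 190 x 22 mm; origin at its underside

How it is judged:
By the outcome, as a careful person would: the job done as asked, in the order asked, and still so for the second after the job is handed in, with the robot touching nothing.
Of stamp_blue, stamp_yellow, stamp_green only 2 to 3 are there at a start; the rules pass over those that are not, and their reading is None.
Of offcut0, offcut1, offcut2, offcut3 only 3 to 4 are there at a start; the rules pass over those that are not, and their reading is None.
At some moment in a run one of stamp_blue, stamp_yellow, stamp_green, offcut0, offcut1, offcut2, offcut3 may be knocked a few centimetres aside while the robot is not near it.
It also fails if it takes over 210 s, if anything falls off the work surface, if the arm or the gripper's body presses on something with over 40 N, if the wrist force passes 120 N, or if a joint passes its speed limit or range.

## Working session

There is one attempt and no reset: what is moved stays moved. The work goes in short steps, Python scripts to look and compute and a shell command to move; the robot and the scene stay as the last step left them, time stands still between calls to the robot, and variables do not carry over. Pictures are saved under pics/ and viewed, at most 14 in all, crops included, and the job is handed in when it is done.

```bash
ls; mkdir -p pics
cat > h.py <<'E'
import numpy as np, cv2
from plant import r, cams
from scipy.spatial.transform import Rotation as R
def cam(name):
    s=r.state(); c=cams.read_camera(name)
    K=np.array([[c['fx'],0,c['cx']],[0,c['fy'],c['cy']],[0,0,1]]); d=np.array(c['distortion'],float)
    if name=='wrist':
        T=np.eye(4); T[:3,:3]=R.from_quat(s['tool_rot']).as_matrix(); T[:3,3]=s['eef_pos']
        W=T@np.array(c['hand_eye'])
    else: W=np.linalg.inv(np.array(c['camera_from_world']))
    return c['frame'],K,d,W
def ray(cm,uv):
    f,K,d,W=cm
    n=cv2.undistortPoints(np.array(uv,float).reshape(-1,1,2),K,d).reshape(-1,2)
    v=np.c_[n,np.ones(len(n))]@W[:3,:3].T
    return W[:3,3],v
def onz(cm,uv,z):
    o,v=ray(cm,uv); return o+v*((z-o[2])/v[:,2])[:,None]
def tri(c1,u1,c2,u2):
    o1,v1=ray(c1,u1);o2,v2=ray(c2,u2);v1=v1[0];v2=v2[0]
    A=np.c_[v1,-v2];t=np.linalg.lstsq(A,o2-o1,rcond=None)[0]
    a=o1+t[0]*v1;b=o2+t[1]*v2
    return (a+b)/2,np.linalg.norm(a-b)
def save(cm,n): cv2.imwrite('pics/'+n+'.png',cm[0][:,:,::-1])
def proj(cm,P):
    f,K,d,W=cm; V=np.linalg.inv(W)
    rv=cv2.Rodrigues(V[:3,:3])[0]
    return cv2.projectPoints(np.array(P,float).reshape(-1,1,3),rv,V[:3,3],K,d)[0].reshape(-1,2)
E
python3 - <<'E'
from h import *
np.set_printoptions(precision=4,suppress=True)
for n in ['scene','top','wrist']:
    c=cam(n); save(c,n+'0'); print(n,c[1][0,0],c[3])
print(r.state())
E
```

```text
pics
scene 587.6899550899876 [[-0.2888  0.5118 -0.8091  1.5063]
 [ 0.9574  0.1615 -0.2395  0.2438]
 [ 0.0081 -0.8438 -0.5366  0.7151]
 [ 0.      0.      0.      1.    ]]
top 504.6373867959054 [[-0.0204 -0.9798  0.1987  0.3343]
 [-0.9998  0.0218  0.005  -0.0366]
 [-0.0092 -0.1986 -0.98    1.3567]
 [ 0.      0.      0.      1.    ]]
wrist 385.9937356091415 [[ 0.2658 -0.9196 -0.2894  0.2268]
 [-0.964  -0.2537 -0.0792 -0.5343]
 [-0.0006  0.3    -0.9539  0.3731]
 [ 0.      0.      0.      1.    ]]
{'time': 0.15, 'joints': array([ 1.2603,  0.707 , -0.0276,  1.4849,  0.022 ,  0.9509, -0.0755]), 'qd': array([ 0.0001, -0.0029,  0.0007, -0.0004,  0.001 , -0.0009,  0.0002]), 'tau': array([ -0.0015, -88.3303,   1.2338, -23.619 ,   0.0169,   0.0052,
         0.0001]), 'eef_pos': array([ 0.1526, -0.5542,  0.2529]), 'tool_rot': array([ 0.991 ,  0.134 , -0.0001, -0.0004]), 'contact_force': array([-0.3781, -0.5543, -0.3651]), 'wrist_torque': array([-0.0267,  0.033 ,  0.0078]), 'finger_force': 0.0, 'opening': 0.08539562003158647}
```

View pics/top0.png

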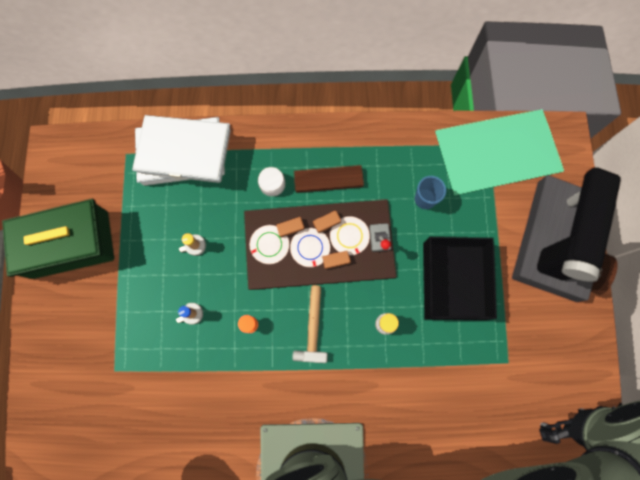

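View pics/scene0.png

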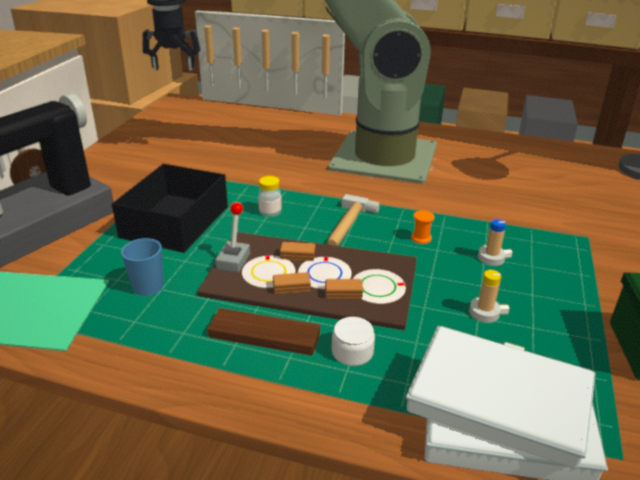

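Top view: three offcuts near (291,226), (327,219) and (337,260). Targets are green (268,244), blue (310,247) and yellow (351,236). The yellow stamp is at (194,243), the blue stamp at (189,314), the bin at (460,280) and the lever ball at (385,244). There is no green stamp.

Scene view: the same items, with the offcuts at (297,250), (291,283) and (343,289), stamp tops at (491,277) and (497,227), and the ball at (237,209).

```bash
cat >> h.py <<'E'
def blobs(im,lo,hi,amin=20,roi=None):
    hsv=cv2.cvtColor(im,cv2.COLOR_RGB2HSV); m=cv2.inRange(hsv,lo,hi)
    if roi: q=np.zeros_like(m); x0,y0,x1,y1=roi; q[y0:y1,x0:x1]=m[y0:y1,x0:x1]; m=q
    cs=[c for c in cv2.findContours(m,cv2.RETR_EXTERNAL,cv2.CHAIN_APPROX_NONE)[0] if cv2.contourArea(c)>=amin]
    return sorted(cs,key=cv2.contourArea,reverse=True)
def cen(c): return np.array(cv2.minEnclosingCircle(c)[0])
E
python3 - <<'E'
from h import *
np.set_printoptions(precision=4,suppress=True)
t=cam('top'); s=cam('scene')
P=[('offA',(291,225),(343,285)),('offB',(327,218),(291,278)),('offC',(337,259),(297,245)),('tgG',(268.5,244.5),(379,286)),('tgB',(310,247),(325,272)),('tgY',(350.5,236.5),(268,271)),('stY',(188,239),(492,273)),('stB',(184,312),(498,223)),('ball',(385.5,244),(237,209)),
('binFR',(494,238),(166,167)),('binFL',(426,240),(227,174))]
for n,a,b in P:
    p,e=tri(t,a,s,b); print(n,p,round(e,4))
print('plate corners',onz(t,[(246,212),(388,201),(396,277),(250,289)],.014))
print('bin rim',onz(t,[(425,239),(494,238),(496,319),(426,319)],.09))
print('hammer',onz(t,[(316,288),(310,357)],.02),'spool',onz(t,[(248,324)],.06),'glue',onz(t,[(387,323)],.085), 'tin',onz(t,[(271,181)],.05),'strop',onz(t,[(294,172),(364,168),(364,189),(296,192)],.022))
E
```

```text
offA [0.6521 0.0448 0.034 ] 0.0056
offB [ 0.6677 -0.0529  0.0398] 0.0052
offC [ 0.5558 -0.0772  0.0381] 0.0041
tgG [0.6048 0.1069 0.0106] 0.0031
tgB [ 0.5948 -0.0057  0.0125] 0.0041
tgY [ 0.622  -0.1169  0.0096] 0.0038
stY [0.6084 0.3092 0.089 ] 0.0039
stB [0.4202 0.315  0.0842] 0.0024
ball [ 0.5778 -0.1969  0.1154] 0.0055
binFR [ 0.5553 -0.4084  0.1829] 0.0925
binFL [ 0.5605 -0.2547  0.185 ] 0.068
plate corners [[ 0.6973  0.1674  0.014 ]
 [ 0.7198 -0.2257  0.014 ]
 [ 0.5079 -0.237   0.014 ]
 [ 0.484   0.155   0.014 ]]
bin rim [[ 0.5946 -0.3057  0.09  ]
 [ 0.5933 -0.4877  0.09  ]
 [ 0.3845 -0.4754  0.09  ]
 [ 0.3903 -0.2962  0.09  ]]
hammer [[ 0.4825 -0.0219  0.02  ]
 [ 0.3024 -0.0027  0.02  ]] spool [[0.389  0.1534 0.06  ]] glue [[ 0.3833 -0.1984  0.085 ]] tin [[0.7732 0.0945 0.05  ]] strop [[ 0.8073  0.0331  0.022 ]
 [ 0.8146 -0.1624  0.022 ]
 [ 0.7533 -0.1598  0.022 ]
 [ 0.7489  0.0281  0.022 ]]
```

```bash
cat > plan.py <<'E'
# plan.py x y z yaw_deg(tool x axis, mod 180): prints shift in tool units (5cm) & turn (4deg units, tool z)
import sys; from h import *
x,y,z=map(float,sys.argv[1:4]); s=r.state(); M=R.from_quat(s['tool_rot']).as_matrix()
yaw=np.degrees(np.arctan2(M[1,0],M[0,0])); d=M.T@(np.array([x,y,z])-s['eef_pos'])/.05
print('shift',d.round(2),'yaw',yaw.round(2),'tilt',(M[:2,2]*57.3).round(2),'j7',s['joints'][6].round(2))
if len(sys.argv)>4:
    w=float(sys.argv[4]); e=(w-yaw+90)%180-90
    c,q=np.cos(np.radians(yaw+e)),np.sin(np.radians(yaw+e)); D=np.array([x,y,z])-s['eef_pos']
    print('turn',(-e/4).round(2),'shift if turned first',(np.array([c*D[0]+q*D[1],q*D[0]-c*D[1],-D[2]])/.05).round(2))
E
python3 -m jog '[1,.75,-.57,-.07,0,0,0,1,.75,-.57,-.07,0,0,0,1,.75,-.57,-.07,0,0,0,1,.75,-.57,-.07,0,0,0,1,.75,-.57,-.07,0,0,0,1,.75,-.57,-.07,0,0,0,1,.75,-.57,-.07,0,0,0,1,.75,-.57,-.07,0,0,0,1,.75,-.57,-.07,0,0,0,1,.75,-.57,-.07,0,0,0]'
python3 -m jog '[1,.75,-.57,-.07,0,0,0,1,.75,-.57,-.07,0,0,0,1,.75,-.57,-.07,0,0,0,1,.75,-.57,-.07,0,0,0,1,0,0,0,0,0,-1,1,0,0,0,0,0,-1,1,0,0,0,0,0,-1,1,0,0,0,0,0,-1,1,0,0,0,0,0,-1,1,0,0,0,0,0,-1]'
python3 -m jog '[1,0,0,0,0,0,-1,1,0,0,0,0,0,-1,1,0,0,0,0,0,-1,1,0,0,0,0,0,-1,1,0,0,0,0,0,-1,1,0,0,0,0,0,-1,1,0,0,0,0,0,-1,1,0,0,0,0,0,-1,1,0,0,0,0,0,-1,1,0,0,0,0,0,-1]'
python3 - <<'E'
from h import *
c=cam('wrist'); save(c,'w1'); print(r.state()['eef_pos'],r.state()['joints'],c[3])
E
```

```text
time: 1.5
eef_pos: [0.1527, -0.5543, 0.2532]
tool_rot: [0.885, 0.466, 0.0, -0.0]
contact_force: [0.5, 0.3, -0.5]
opening: 0.0854
finger_force: 0.0
[ 0.15260095 -0.55429672  0.25314121] [ 1.36544742  0.71218059 -0.23670568  1.48090219  0.18674243  0.97104638
  0.48043415] [[ 8.24559449e-01 -5.39689288e-01 -1.69815158e-01  1.96298201e-01]
 [-5.65775305e-01 -7.86616022e-01 -2.47251973e-01 -4.91524378e-01]
 [-1.40083141e-04  2.99951173e-01 -9.53954545e-01  3.73444415e-01]
 [ 0.00000000e+00  0.00000000e+00  0.00000000e+00  1.00000000e+00]]invalid input: not JSON, or not a number
invalid input: not JSON, or not a number
```

View pics/w1.png

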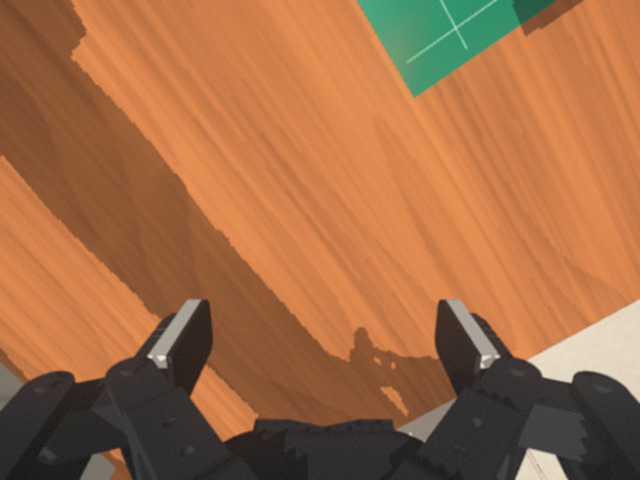

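The picture shows only bench and the corner of the mat. The shift rows were refused because JSON needs leading zeros, so only the turn was made.

```bash
python3 plan.py 0.56 -0.06 0.30 90
```

```text
shift [12.76  1.17 -0.94] yaw 55.73 tilt [-0.01  0.02] j7 0.48
turn -8.57 shift if turned first [ 9.89  8.15 -0.94]
```

```bash
python3 -m jog '[1,0.91,0.08,-0.07,0,0,0,1,0.91,0.08,-0.07,0,0,0,1,0.91,0.08,-0.07,0,0,0,1,0.91,0.08,-0.07,0,0,0,1,0.91,0.08,-0.07,0,0,0,1,0.91,0.08,-0.07,0,0,0,1,0.91,0.08,-0.07,0,0,0,1,0.91,0.08,-0.07,0,0,0,1,0.91,0.08,-0.07,0,0,0,1,0.91,0.08,-0.07,0,0,0]' >/dev/null
python3 -m jog '[1,0.91,0.08,-0.07,0,0,0,1,0.91,0.08,-0.07,0,0,0,1,0.91,0.08,-0.07,0,0,0,1,0.91,0.08,-0.07,0,0,0,1,0,0,0,0,0,-1,1,0,0,0,0,0,-1,1,0,0,0,0,0,-1,1,0,0,0,0,0,-1,1,0,0,0,0,0,-1,1,0,0,0,0,0,-1]'
python3 - <<'E'
from h import *
c=cam('wrist'); save(c,'w2'); print(r.state()['eef_pos'],r.state()['joints'])
E
```

```text
time: 4.05
eef_pos: [0.5605, -0.0618, 0.3022]
tool_rot: [0.769, 0.639, -0.0, -0.0]
contact_force: [0.7, -0.1, 0.1]
opening: 0.0851
finger_force: 0.0
[ 0.56047316 -0.06188328  0.3021996 ] [ 0.20489314  0.64729451 -0.29802148  1.43949833  0.20146623  1.08509538
 -0.3109013 ]
```

View pics/w2.png

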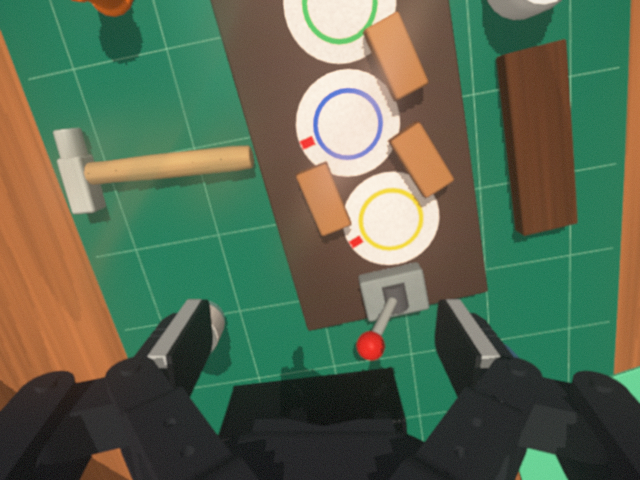

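The wrist view shows offcuts at (397,55), (421,160) and (323,200), targets green (340,10), blue (348,124) and yellow (392,218), and the ball at (370,346).

```bash
cat > meas.py <<'E'
from h import *
np.set_printoptions(precision=4,suppress=True)
def off(cm,z=0.038,roi=(280,0,480,300)):
    out=[]
    for c in blobs(cm[0],(5,90,100),(18,200,255),600,roi):
        rc=cv2.minAreaRect(c); P=onz(cm,cv2.boxPoints(rc),z)[:,:2]
        e=[P[1]-P[0],P[2]-P[1]]; l=[np.linalg.norm(v) for v in e]; i=int(np.argmax(l)); v=e[i]
        out.append((P.mean(0),np.degrees(np.arctan2(v[1],v[0]))%180,max(l),min(l),rc[0]))
    return out
RING={'blue':((105,90,60),(125,255,255)),'yellow':((22,120,120),(32,255,255)),'green':((50,120,90),(68,255,255))}
def whites(cm,z=0.015,roi=None):
    out=[]
    for c in blobs(cm[0],(0,0,150),(179,70,255),3000,roi):
        out.append((c,))
    return out
def target(cm,col,uv,z=0.015,rad=75):
    x,y=map(int,uv); roi=(max(x-rad,0),max(y-rad,0),min(x+rad,640),min(y+rad,480))
    c=blobs(cm[0],*RING[col],30,roi)
    if not c: return None
    P=onz(cm,np.vstack(c).reshape(-1,2),z)[:,:2]
    # outer ring hull, least squares circle
    h=cv2.convexHull((P*1e4).astype(np.float32)).reshape(-1,2)/1e4
    A=np.c_[2*h,np.ones(len(h))]; s=np.linalg.lstsq(A,(h**2).sum(1),rcond=None)[0]
    ctr=s[:2]; rr=np.sqrt(s[2]+ctr@ctr)
    m=[]
    for k in blobs(cm[0],(0,150,120),(6,255,255),8,roi)+blobs(cm[0],(174,150,120),(179,255,255),8,roi):
        q=onz(cm,[cv2.minAreaRect(k)[0]],z)[0,:2]
        if .03<np.linalg.norm(q-ctr)<.056: m.append((np.degrees(np.arctan2(*(q-ctr)[::-1])).round(2),np.linalg.norm(q-ctr).round(4),cv2.contourArea(k)))
    return ctr,rr,m
E
python3 - <<'E'
from meas import *
c=cam('wrist')
for o in off(c): print('off',*o)
for col,uv in [('green',(340,15)),('blue',(348,124)),('yellow',(392,218))]: print(col,target(c,col,uv,.015,65))
t=cam('top')
b=blobs(c[0],(0,180,100),(6,255,255),200,(340,320,400,380)); print('ball',cen(b[0]),onz(c,[cen(b[0])],.115), 'ball tri',tri(c,cen(b[0]),t,(385.5,244)))
for n,u,v in [('A',(397,55),(291,225)),('B',(421,160),(327,218)),('C',(323,200),(337,259)),('tb',(348,124),(310,247)),('ty',(392,218),(350.5,236.5))]: print(n,tri(c,u,t,v))
hs=cv2.cvtColor(c[0],cv2.COLOR_RGB2HSV); print(hs[55,397],hs[160,421],hs[90,350],hs[157,348],hs[188,390],hs[40,345])
E
```

```text
off [ 0.6701 -0.0437] 96.10136771173815 0.2562083038788015 0.07619852033768276 (427.20660400390625, 137.97439575195312)
off [ 0.5622 -0.0535] 90.71040993582501 0.22144246448820765 0.09075130969377175 (322.014892578125, 170.2608184814453)
green (array([0.6069, 0.1043]), np.float64(0.03403065676997045), [])
blue (array([ 0.596 , -0.0061]), np.float64(0.034483616486337416), [(np.float64(-166.8), np.float64(0.0452), 74.0)])
yellow (array([ 0.6261, -0.1147]), np.float64(0.03501926380969013), [(np.float64(-156.71), np.float64(0.0456), 61.0)])
ball [369.8864 345.6591] [[ 0.5794 -0.2     0.115 ]] ball tri (array([ 0.5791, -0.1997,  0.1152]), np.float64(0.0006172759807421415))
A (array([0.6301, 0.0377, 0.1322]), np.float64(0.003527121912028603))
B (array([ 0.6679, -0.0548,  0.0253]), np.float64(0.008269455064143668))
C (array([ 0.5583, -0.0789,  0.0218]), np.float64(0.0023359731237890236))
tb (array([ 0.5976, -0.0071, -0.    ]), np.float64(0.0007932483790117573))
ty (array([ 0.6296, -0.1208, -0.0131]), np.float64(0.00444388123755224))
[ 12 131 216] [ 13 153 210] [114 123 211] [122  76 205] [ 24 109 246] [ 62 129 200]
```

```bash
sed -i 's/(5,90,100),(18,200,255),600/(7,90,165),(20,220,255),600/' meas.py
python3 - <<'E'
from meas import *
c=cam('wrist');t=cam('top')
for o in off(c): print('w',*o)
blob=lambda im:0
hs=cv2.cvtColor(t[0],cv2.COLOR_RGB2HSV); print([hs[v,u] for u,v in [(291,225),(327,218),(337,259)]])
for k in blobs(t[0],(5,90,150),(20,220,255),60,(250,200,380,290)):
    rc=cv2.minAreaRect(k); print('t',rc,onz(t,[rc[0]],.038))
save(t,'top1')
E
```

```text
w [0.6495 0.0469] 107.37103698703946 0.07045532934213065 0.03272185897257136 (395.913818359375, 54.465518951416016)
w [ 0.6627 -0.0527] 115.68546177120643 0.06912785598218729 0.03238723710751769 (422.41802978515625, 159.37152099609375)
w [ 0.5594 -0.0742] 102.72856499166734 0.07017560567692896 0.032880806942095116 (323.9138488769531, 198.96551513671875)
[array([ 13, 148, 212], dtype=uint8), array([ 40,  44, 150], dtype=uint8), array([ 42,  46, 127], dtype=uint8)]
t ((289.54998779296875, 226.15000915527344), (12.016655921936035, 24.98199462890625), 71.56505584716797) [[0.6486 0.0457 0.038 ]]
```

```bash
python3 plan.py 0.5594 -0.0742 0.040 102.7
```

```text
shift [-0.25  0.02  5.25] yaw 79.28 tilt [-0.    0.01] j7 -0.32
turn -5.86 shift if turned first [-0.24 -0.08  5.25]
```

```bash
python3 -m jog '[0.4,0,0,0.6,0,0,-0.98,0.4,0,0,0.6,0,0,-0.98,0.4,0,0,0.6,0,0,-0.98,0.4,0,0,0.6,0,0,-0.98,0.4,0,0,0.6,0,0,-0.98,0.4,0,0,0.6,0,0,-0.98,0.4,-0.24,-0.08,0,0,0,0,0.4,0,0,0.7,0,0,0,0.4,0,0,0.6,0,0,0,0.4,0,0,0.35,0,0,0]'
python3 -m jog '[0.4,0,0,0,0,0,0,-1,0,0,0,0,0,0,-1,0,0,0,0,0,0,-1,0,0,0,0,0,0,-1,0,0,0,0,0,0,-1,0,0,0,0,0,0,-1,0,0,-0.6,0,0,0,-1,0,0,-0.7,0,0,0,-1,0,0,-0.7,0,0,0,-1,0,0,-0.6,0,0,0]' 40
python3 plan.py 0.54 -0.385 0.16 100
```

```text
time: 5.55
eef_pos: [0.5595, -0.0753, 0.0398]
tool_rot: [0.624, 0.781, -0.0, 0.0]
contact_force: [0.8, 0.3, -0.1]
opening: 0.06
finger_force: 0.0
time: 6.8
eef_pos: [0.5594, -0.0745, 0.172]
tool_rot: [0.623, 0.782, 0.0, 0.001]
contact_force: [0.4, -0.0, -0.8]
opening: 0.0331
finger_force: 40.2
shift [-5.97 -1.77  0.24] yaw 102.9 tilt [ 0.08 -0.  ] j7 -0.05
turn 0.73 shift if turned first [-6.05 -1.46  0.24]
```

```bash
python3 -m jog '[-1,-0.74,-0.22,-0.3,0,0,0,-1,-0.75,-0.22,-0.3,0,0,0,-1,-0.75,-0.22,0,0,0,0,-1,-0.75,-0.22,0,0,0,0,-1,-0.75,-0.22,0,0,0,0,-1,-0.75,-0.22,0,0,0,0,-1,-0.75,-0.22,0,0,0,0,-1,-0.75,-0.22,0,0,0,0,-1,0,0,0.7,0,0,0,-1,0,0,0.7,0,0,0]'
python3 -m jog '[-1,0,0,0.7,0,0,0,-1,0,0,0,0,0,0,0.2,0,0,0,0,0,0,0.2,0,0,0,0,0,0,0.2,0,0,0,0,0,0,0.2,0,0,0,0,0,0,0.2,0,0,-0.7,0,0,0,0.2,0,0,-0.9,0,0,0,0.2,0,0,-0.9,0,0,0,0.2,0,0,-0.5,0,0,0]'
python3 - <<'E'
from meas import *
c=cam('wrist'); 
for o in off(c,roi=(0,0,640,300)): print('w',*o)
E
python3 plan.py 0.6627 -0.0527 0.20 115.7
```

```text
time: 8.05
eef_pos: [0.5404, -0.3865, 0.1298]
tool_rot: [0.623, 0.782, 0.0, 0.001]
contact_force: [0.6, -0.1, -1.1]
opening: 0.033
finger_force: 40.2
time: 9.3
eef_pos: [0.5408, -0.3861, 0.2473]
tool_rot: [0.623, 0.782, 0.0, 0.001]
contact_force: [-0.7, 0.3, -0.5]
opening: 0.0509
finger_force: 0.0
w [ 0.3275 -0.4046] 95.51153185922756 0.25429658487965184 0.11826684139280726 (76.5, 149.5)
w [ 0.5438 -0.3855] 101.06901850418453 0.0633924634925553 0.031670366178218654 (326.2125549316406, 198.79608154296875)
shift [5.97 3.85 0.99] yaw 102.9 tilt [ 0.25 -0.14] j7 0.54
turn -3.2 shift if turned first [4.96 5.08 1.  ]
```

```bash
python3 -m jog '[0.4,0.75,0.48,0,0,0,0,0.4,0.75,0.48,0,0,0,0,0.4,0.75,0.48,0,0,0,0,0.4,0.75,0.48,0,0,0,0,0.4,0.75,0.48,0,0,0,0,0.4,0.75,0.48,0,0,0,0,0.4,0.75,0.48,0,0,0,0,0.4,0.72,0.49,0,0,0,-1,0.4,0,0,0,0,0,-1,0.4,0,0,0,0,0,-1]'
python3 - <<'E'
from meas import *
c=cam('wrist'); save(c,'w3')
for o in off(c,roi=(100,0,540,300)): print('w',*o)
E
python3 plan.py 0.6627 -0.0527 0.040 115.7
```

```text
time: 10.6
eef_pos: [0.6614, -0.0515, 0.2446]
tool_rot: [0.537, 0.844, -0.0, -0.0]
contact_force: [0.3, 0.2, 0.1]
opening: 0.0601
finger_force: 0.0
w [0.6505 0.0467] 106.96392113095827 0.06777747349505363 0.03231135194954396 (363.3147277832031, 84.75033569335938)
w [ 0.6627 -0.0528] 115.98486417172691 0.06854999381478766 0.03200755940979242 (324.0, 201.5)
w [ 0.4716 -0.014 ] 174.84182553334142 0.05225187526740095 0.021112481140646608 (124.49740600585938, 58.29015350341797)
shift [-0.03  0.02  4.09] yaw 115.28 tilt [-0.02 -0.  ] j7 0.21
turn -0.11 shift if turned first [-0.03  0.02  4.09]
```

```bash
python3 -m jog '[0.4,0,0,0.9,0,0,0,0.4,0,0,0.9,0,0,0,0.4,0,0,0.9,0,0,0,0.4,0,0,0.75,0,0,0,0.4,0,0,0.4,0,0,0,0.4,0,0,0.24,0,0,0,0.4,0,0,0,0,0,0,-1,0,0,0,0,0,0,-1,0,0,0,0,0,0,-1,0,0,0,0,0,0]' 40
python3 -m jog '[-1,0,0,0,0,0,0,-1,0,0,0,0,0,0,-1,0,0,-0.7,0,0,0,-1,0,0,-0.8,0,0,0,-1,0,0,-0.8,0,0,0,-1,0,0,-0.8,0,0,0,-1,0,0,0,0,0,1,-1,0,0,0,0,0,1,-1,0,0,0,0,0,1,-1,0,0,0,0,0,1]'
python3 plan.py 0.485 -0.385 0.16 100
```

```text
time: 11.9
eef_pos: [0.662, -0.052, 0.0416]
tool_rot: [0.538, 0.843, 0.0, 0.001]
contact_force: [-1.2, -0.3, 6.1]
opening: 0.0332
finger_force: 40.5
time: 13.15
eef_pos: [0.6614, -0.052, 0.1961]
tool_rot: [0.651, 0.759, 0.0, 0.0]
contact_force: [0.7, -0.1, -0.7]
opening: 0.0331
finger_force: 40.0
shift [-6.04 -4.51  0.72] yaw 98.79 tilt [0.05 0.01] j7 -0.06
turn -0.3 shift if turned first [-5.95 -4.63  0.72]
```

```bash
python3 -m jog '[-1,-0.75,-0.56,0,0,0,0,-1,-0.75,-0.56,0,0,0,0,-1,-0.75,-0.56,0,0,0,0,-1,-0.75,-0.56,0,0,0,0,-1,-0.75,-0.56,0,0,0,0,-1,-0.75,-0.56,0,0,0,0,-1,-0.75,-0.56,0,0,0,0,-1,-0.75,-0.56,0,0,0,0,-1,0,0,0.7,0,0,0,-1,0,0,0.7,0,0,0]'
python3 -m jog '[-1,0,0,0.6,0,0,0,-1,0,0,0,0,0,0,0.2,0,0,0,0,0,0,0.2,0,0,0,0,0,0,0.2,0,0,0,0,0,0,0.2,0,0,0,0,0,0,0.2,0,0,-0.7,0,0,0,0.2,0,0,-0.9,0,0,0,0.2,0,0,-0.9,0,0,0,0.2,0,0,-0.5,0,0,0]'
python3 plan.py 0.650 0.0468 0.24 107.1
```

```text
time: 14.4
eef_pos: [0.4865, -0.3837, 0.1253]
tool_rot: [0.65, 0.76, 0.0, 0.001]
contact_force: [1.0, 1.0, 0.1]
opening: 0.0331
finger_force: 40.1
time: 15.65
eef_pos: [0.4869, -0.3832, 0.2477]
tool_rot: [0.65, 0.76, 0.0, 0.001]
contact_force: [0.3, -0.5, -0.3]
opening: 0.0517
finger_force: 0.0
shift [7.99 4.56 0.15] yaw 98.92 tilt [ 0.11 -0.06] j7 0.47
turn -2.05 shift if turned first [7.26 5.65 0.15]
```

```bash
python3 -m jog '[0.4,0.8,0.46,0,0,0,0,0.4,0.8,0.46,0,0,0,0,0.4,0.8,0.46,0,0,0,0,0.4,0.8,0.46,0,0,0,0,0.4,0.8,0.46,0,0,0,0,0.4,0.8,0.46,0,0,0,0,0.4,0.8,0.46,0,0,0,0,0.4,0.8,0.45,0,0,0,0,0.4,0.8,0.45,0,0,0,-1,0.4,0.79,0.45,0,0,0,-1]'
python3 - <<'E'
from meas import *
c=cam('wrist'); save(c,'w4')
for o in off(c,roi=(100,0,540,300)): print('w',*o)
E
python3 plan.py 0.6505 0.0468 0.040 107.1
```

```text
time: 16.9
eef_pos: [0.6478, 0.0495, 0.2454]
tool_rot: [0.595, 0.804, 0.0, 0.0]
contact_force: [-0.0, -1.0, -1.0]
opening: 0.0596
finger_force: 0.0
w [0.6494 0.0483] 107.97444319043686 0.06956592466734422 0.03290664326533089 (324.5, 201.0)
w [ 0.4775 -0.0086] 173.6671780549128 0.0405598831006668 0.023555258469063357 (118.34481811523438, 206.637939453125)
shift [-0.22 -0.01  4.1 ] yaw 107.6 tilt [-0.02  0.24] j7 -0.09
turn 0.12 shift if turned first [-0.2  -0.01  4.1 ]
```

```bash
python3 -m jog '[0.4,-0.05,0,0.9,0,0,0,0.4,0,0,0.9,0,0,0,0.4,0,0,0.9,0,0,0,0.4,0,0,0.75,0,0,0,0.4,0,0,0.4,0,0,0,0.4,0,0,0.24,0,0,0,0.4,0,0,0,0,0,0,-1,0,0,0,0,0,0,-1,0,0,0,0,0,0,-1,0,0,0,0,0,0]' 40
python3 -m jog '[-1,0,0,0,0,0,0,-1,0,0,0,0,0,0,-1,0,0,-0.7,0,0,0,-1,0,0,-0.8,0,0,0,-1,0,0,-0.8,0,0,0,-1,0,0,-0.8,0,0,0,-1,0,0,0,0,0,1,-1,0,0,0,0,0,1,-1,0,0,0,0,0,0,-1,0,0,0,0,0,0]'
python3 plan.py 0.435 -0.385 0.16 100
```

```text
time: 18.2
eef_pos: [0.6487, 0.0457, 0.0421]
tool_rot: [0.595, 0.803, 0.001, 0.001]
contact_force: [-1.0, -0.2, 8.3]
opening: 0.0332
finger_force: 40.5
time: 19.45
eef_pos: [0.6482, 0.0457, 0.1961]
tool_rot: [0.649, 0.76, 0.0, 0.0]
contact_force: [0.3, 0.2, 0.4]
opening: 0.0331
finger_force: 40.1
shift [-7.84 -5.56  0.72] yaw 99.02 tilt [0.02 0.01] j7 -0.22
turn -0.25 shift if turned first [-7.74 -5.69  0.72]
```

```bash
python3 -m jog '[-1,-0.78,-0.56,0,0,0,0,-1,-0.78,-0.56,0,0,0,0,-1,-0.78,-0.56,0,0,0,0,-1,-0.78,-0.56,0,0,0,0,-1,-0.78,-0.56,0,0,0,0,-1,-0.78,-0.56,0,0,0,0,-1,-0.78,-0.55,0,0,0,0,-1,-0.78,-0.55,0,0,0,0,-1,-0.78,-0.55,0,0,0,0,-1,-0.78,-0.55,0,0,0,0]'
python3 -m jog '[-1,0,0,0.7,0,0,0,-1,0,0,0.7,0,0,0,-1,0,0,0.4,0,0,0,0.2,0,0,0,0,0,0,0.2,0,0,0,0,0,0,0.2,0,0,0,0,0,0,0.2,0,0,-0.7,0,0,0,0.2,0,0,-0.9,0,0,0,0.2,0,0,-0.9,0,0,0,0.2,0,0,-0.5,0,0,0]'
python3 - <<'E'
from h import *
t=cam('top'); s=cam('scene'); im=np.hstack([t[0][180:380,100:520][:, :], ]); 
a=cv2.resize(t[0][180:360,110:510],None,fx=2,fy=2,interpolation=cv2.INTER_CUBIC)
b=cv2.resize(s[0][140:350,110:530],(800,400)); cv2.imwrite('pics/c1.png',np.vstack([a[:,:,::-1],b[:360*1][:240,:,::-1]]))
E
```

```text
time: 20.7
eef_pos: [0.4332, -0.3842, 0.196]
tool_rot: [0.649, 0.76, 0.0, 0.0]
contact_force: [0.3, -0.4, -1.7]
opening: 0.0332
finger_force: 40.1
time: 21.95
eef_pos: [0.4342, -0.3829, 0.2587]
tool_rot: [0.65, 0.76, 0.0, 0.001]
contact_force: [0.8, 0.6, -0.5]
opening: 0.0512
finger_force: 0.0
```

View pics/c1.png

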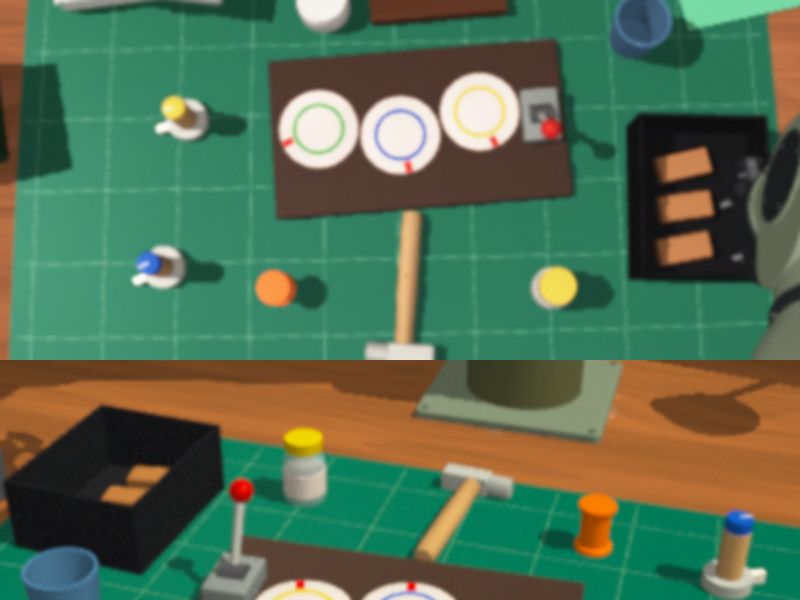

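The picture shows the plate cleared, with all three offcuts in the bin at top-crop (683,165), (686,207) and (686,249).

```bash
python3 plan.py 0.52 0.2 0.29 90
```

```text
shift [11.26  3.5  -0.65] yaw 98.92 tilt [ 0.21 -0.16] j7 0.48
turn 2.23 shift if turned first [11.66  1.71 -0.62]
```

```bash
python3 -m jog '[1,0.94,0.3,-0.06,0,0,0,1,0.94,0.3,-0.06,0,0,0,1,0.94,0.3,-0.06,0,0,0,1,0.94,0.3,-0.06,0,0,0,1,0.94,0.3,-0.06,0,0,0,1,0.94,0.3,-0.06,0,0,0,1,0.94,0.3,-0.06,0,0,0,1,0.94,0.3,-0.06,0,0,0,1,0.94,0.3,-0.06,0,0,0,1,0.94,0.3,-0.06,0,0,0]'
python3 -m jog '[1,0.94,0.3,0,0,0,0,1,0.92,0.2,0,0,0,0,1,0,0,0,0,0,1,1,0,0,0,0,0,1,1,0,0,0,0,0,0,1,0,0,0,0,0,0,1,0,0,0,0,0,0,1,0,0,0,0,0,0,1,0,0,0,0,0,0,1,0,0,0,0,0,0]'
python3 - <<'E'
from meas import *
c=cam('wrist'); save(c,'w5'); import pickle; pickle.dump(c,open('w5.pkl','wb'))
print(r.state()['eef_pos'])
E
```

```text
time: 23.3
eef_pos: [0.5092, 0.1063, 0.2858]
tool_rot: [0.65, 0.76, -0.0, 0.0]
contact_force: [0.3, -0.3, 0.3]
opening: 0.0855
finger_force: 0.0
time: 24.55
eef_pos: [0.5195, 0.2005, 0.2858]
tool_rot: [0.701, 0.713, 0.0, -0.0]
contact_force: [0.5, -0.3, -0.0]
opening: 0.0852
finger_force: 0.0
[0.5195 0.2006 0.2858]
```

View pics/w5.png

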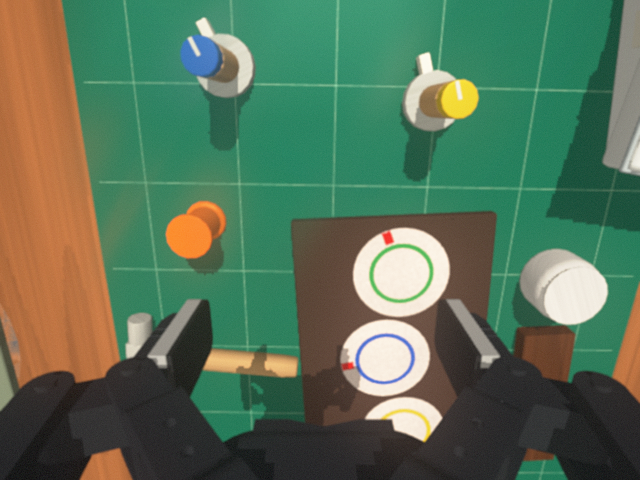

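The wrist view shows the blue stamp's cap at (201,57) with its pointer at (205,28), and the yellow cap at (458,98) with its pointer at (424,62). The green target's red mark is at (388,238).

```bash
cat >> meas.py <<'E'
CAP={'blue':((105,150,60),(118,255,255)),'yellow':((22,150,120),(32,255,255))}
def circ(P):
    A=np.c_[2*P,np.ones(len(P))]; s=np.linalg.lstsq(A,(P**2).sum(1),rcond=None)[0]
    return s[:2],np.sqrt(s[2]+s[:2]@s[:2])
def stamp(cm,col,roi,z0=0.0,tips=True):
    """centre by base disc (top plane z0+.016) hull fit excluding the pointer; pointer far end"""
    k=max(blobs(cm[0],(0,0,140),(179,75,255),150,roi),key=cv2.contourArea)
    allw=np.vstack([q for q in blobs(cm[0],(0,0,140),(179,75,255),60,roi)]).reshape(-1,2)
    P=onz(cm,allw,z0+.016)[:,:2]
    cap=blobs(cm[0],*CAP[col],50,roi)[0]; cc=onz(cm,[cen(cap)],z0+.09)[0,:2]
    # robust disc fit: points of hull
    h=cv2.convexHull((P*1e4).astype(np.float32)).reshape(-1,2)/1e4
    Q=P.copy(); c=P.mean(0)
    for i in range(30):
        d=np.linalg.norm(Q-c,axis=1); g=Q[abs(d-.028)<(.006 if i<15 else .0025)]
        s=g-c; n=np.linalg.norm(s,axis=1)[:,None]
        c=c+np.linalg.lstsq(s/n,(n[:,0]-.028),rcond=None)[0]
    d=np.linalg.norm(P-c,axis=1); T=P[(d>.034)&(d<.06)]
    a=np.degrees(np.arctan2(*(T.mean(0)-c)[::-1])) if len(T) else None
    return c,len(g),cc,a,len(T),d.max()
E
python3 - <<'E'
from meas import *; import pickle
c=pickle.load(open('w5.pkl','rb'))
print('Y',stamp(c,'yellow',(390,40,490,140)))
print('B',stamp(c,'blue',(170,5,265,105)))
for col,uv in [('green',(400,272)),('blue',(385,358))]: print(col,target(c,col,uv,.015,60))
t=cam('top')
for col,uv,R_ in [('green',(268,244),24),('blue',(310,247),24),('yellow',(351,236),24)]: print('top',col,target(t,col,uv,.015,R_))
E
```

```text
Y (array([0.6241, 0.2871]), 130, array([0.6225, 0.286 ]), np.float64(109.17507743719874), 32, np.float64(0.04371575915196587))
B (array([0.4236, 0.3152]), 152, array([0.4244, 0.3143]), np.float64(125.10872950086768), 44, np.float64(0.043256838421608254))
green (array([0.6069, 0.1047]), np.float64(0.03384806697644574), [(np.float64(112.67), np.float64(0.045), 64.0)])
blue (array([ 0.5962, -0.0061]), np.float64(0.034563193091263364), [(np.float64(-167.19), np.float64(0.0455), 44.5)])
top green None
top blue None
top yellow None
```

```bash
python3 plan.py 0.6233 0.2867 0.066 109
```

```text
shift [1.69 2.1  4.4 ] yaw 90.92 tilt [-0.  0.] j7 -0.68
turn -4.52 shift if turned first [0.95 2.52 4.4 ]
```

```bash
python3 -m jog '[0.6,0.56,0.7,0,0,0,0,0.6,0.56,0.7,0,0,0,0,0.6,0.57,0.7,0,0,0,0,0.6,0,0,0.3,0,0,-0.9,0.6,0,0,0.3,0,0,-0.9,0.6,0,0,0.3,0,0,-0.9,0.6,0,0,0.3,0,0,-0.9,0.6,0,0,0,0,0,-0.92,0.6,0,0,0,0,0,0,0.6,0,0,0,0,0,0]'
python3 - <<'E'
from meas import *
c=cam('wrist'); save(c,'w6')
print('Y',stamp(c,'yellow',(200,80,440,320)))
E
python3 plan.py 0.6233 0.2867 0.066 109
```

```text
time: 25.9
eef_pos: [0.6232, 0.2868, 0.226]
tool_rot: [0.581, 0.814, 0.0, -0.0]
contact_force: [0.9, 0.2, -0.2]
opening: 0.0684
finger_force: 0.0
Y (array([0.62  , 0.2722]), 62, array([0.6238, 0.2879]), np.float64(83.18603165442019), 123, np.float64(0.1233031994468292))
shift [-0.   0.   3.2] yaw 108.93 tilt [0.01 0.01] j7 -0.39
turn -0.02 shift if turned first [-0.   0.   3.2]
```

View pics/w6.png

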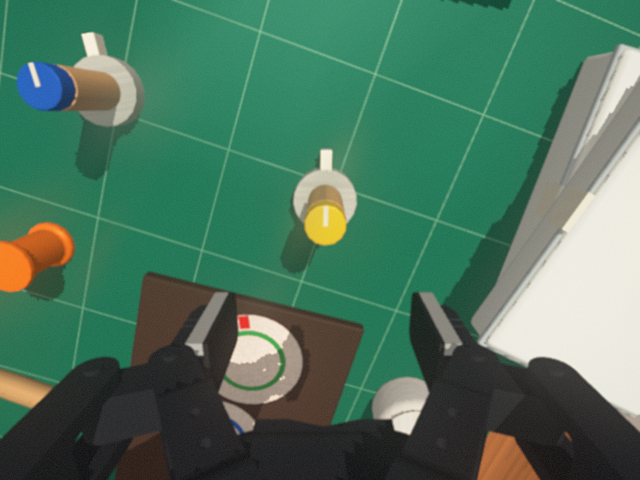

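The yellow stamp's cap is at (325,222) and its pointer tip at (326,152). The pointer lies straight along tool x, so I can descend.

```bash
python3 -m jog '[0.6,0.02,0,0.8,0,0,0,0.6,0,0,0.8,0,0,0,0.6,0,0,0.7,0,0,0,0.6,0,0,0.5,0,0,0,0.6,0,0,0.3,0,0,0,0.6,0,0,0.1,0,0,0,0.6,0,0,0,0,0,0,-1,0,0,0,0,0,0,-1,0,0,0,0,0,0,-1,0,0,0,0,0,0]' 60
python3 -m jog '[-1,0,0,0,0,0,0,-1,0,0,0,0,0,0,-1,0,0,-0.3,0,0,0,-1,0,0,-0.6,0,0,0,-1,0,0,-0.7,0,0,0,-1,0,0,-0.4,0,0,0,-1,0,0,0,0,0,0,-1,0,0,0,0,0,0,-1,0,0,0,0,0,0,-1,0,0,0,0,0,0]'
python3 - <<'E'
from meas import *
c=cam('wrist'); save(c,'w7')
s=r.state(); z0=s['eef_pos'][2]-.066
print(s['eef_pos'],stamp(c,'yellow',(250,100,400,330),z0));
E
```

```text
time: 27.2
eef_pos: [0.6232, 0.2878, 0.0665]
tool_rot: [0.581, 0.814, 0.001, 0.0]
contact_force: [1.3, -0.1, 5.0]
opening: 0.0287
finger_force: 58.6
time: 28.45
eef_pos: [0.6227, 0.2876, 0.1652]
tool_rot: [0.581, 0.814, -0.0, -0.0]
contact_force: [-0.3, 0.3, -4.2]
opening: 0.0283
finger_force: 60.2
[0.6227 0.2876 0.1654] (array([0.6228, 0.2889]), 217, array([0.6174, 0.3032]), np.float64(-88.98898514395373), 163, np.float64(0.04573407799394292))
```

View pics/w7.png

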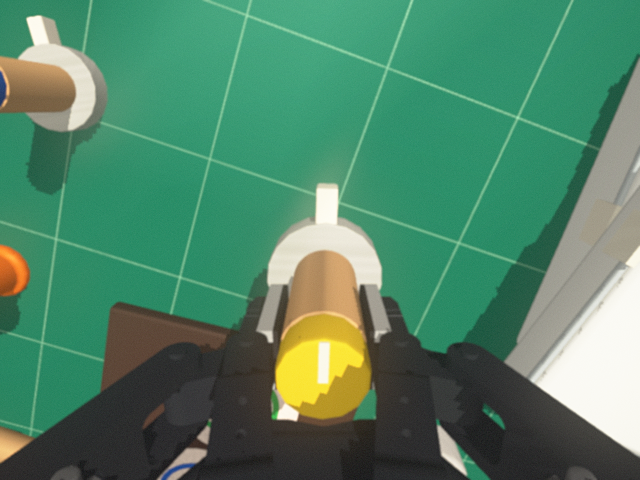

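The stamp is held, with its disc spanning u 268–382 and its pointer tip at (327,184). I'll measure it in the tool frame.

```bash
cat >> meas.py <<'E'
def held(cm,z0,roi):
    s=r.state(); M=R.from_quat(s['tool_rot']).as_matrix()
    k=blobs(cm[0],(0,0,140),(179,75,255),300,roi)[0].reshape(-1,2)
    x0,y0,x1,y1=roi; k=k[(k[:,0]>x0+1)&(k[:,0]<x1-2)&(k[:,1]>y0+1)&(k[:,1]<y1-2)]
    P=(onz(cm,k,z0+.016)-s['eef_pos'])@M; P=P[:,:2]
    c=np.zeros(2)
    for i in range(40):
        v=P-c; d=np.linalg.norm(v,axis=1); g=(abs(d-.028)<(.005 if i<20 else .002))&(v[:,0]>-0.01)
        c=c+np.linalg.lstsq(v[g]/d[g][:,None],d[g]-.028,rcond=None)[0]
    v=P-c; d=np.linalg.norm(v,axis=1); T=v[(d>.033)]
    rc=T.mean(0); e=v[(d>.0425)].mean(0)
    return 'ctr',c,g.sum(),'ptr',np.degrees(np.arctan2(rc[1],rc[0])),np.degrees(np.arctan2(e[1],e[0])),d.max()
E
python3 - <<'E'
from meas import *
c=cam('wrist'); s=r.state(); z0=s['eef_pos'][2]-.0665
print(held(c,z0,(255,170,395,282)))
E
python3 plan.py 0.6261 -0.1147 0.20 203.3
```

```text
('ctr', array([0.001 , 0.0005]), np.int64(157), 'ptr', np.float64(1.6365979128088188), np.float64(1.6423256737898915), np.float64(0.043890411704305285))
shift [-7.63 -2.56 -0.69] yaw 109.01 tilt [-0.03 -0.  ] j7 -0.42
turn 21.43 shift if turned first [-3.12  7.42 -0.69]
```

```bash
python3 plan.py 0.61 -0.19 0.28
```

```text
shift [-8.95 -3.35 -2.29] yaw 109.01 tilt [-0.03 -0.  ] j7 -0.42
```

```bash
python3 -m jog '[-1,-0.4,-0.1,-0.6,0,0,0,-1,-0.6,-0.2,-0.6,0,0,0,-1,-0.75,-0.3,-0.55,0,0,0,-1,-0.9,-0.34,-0.54,0,0,0,-1,-0.9,-0.34,0,0,0,0,-1,-0.9,-0.34,0,0,0,0,-1,-0.9,-0.34,0,0,0,0,-1,-0.9,-0.34,0,0,0,0,-1,-0.9,-0.34,0,0,0,0,-1,-0.9,-0.34,0,0,0,0]'
python3 -m jog '[-1,-0.6,-0.3,0,0,0,0,-1,-0.3,-0.17,0,0,0,0,-1,0,0,0,0,0,0,-1,0,0,0,0,0,0,-1,0,0,0,0,0,0,-1,0,0,0,0,0,0,-1,0,0,0,0,0,0,-1,0,0,0,0,0,0,-1,0,0,0,0,0,0,-1,0,0,0,0,0,0]'
python3 - <<'E'
from meas import *
c=cam('wrist'); save(c,'w8')
for col,z in [('yellow',(.626,-.115,.015)),('blue',(.596,-.006,.015))]:
    uv=proj(c,[z])[0]; print(col,uv,target(c,col,uv,.015,70))
s=r.state(); print(s['eef_pos'],held(c,s['eef_pos'][2]-.0665,(255,170,395,282)))
E
python3 plan.py 0.6261 -0.1147 0.20 204.9
```

```text
time: 29.8
eef_pos: [0.6128, -0.143, 0.2803]
tool_rot: [0.581, 0.814, 0.0, -0.0]
contact_force: [1.7, 0.7, -4.4]
opening: 0.0286
finger_force: 60.6
time: 31.05
eef_pos: [0.6054, -0.1916, 0.2803]
tool_rot: [0.581, 0.814, 0.0, -0.0]
contact_force: [-0.4, 1.0, -4.4]
opening: 0.0289
finger_force: 60.5
yellow [369.2951 120.2084] (array([ 0.626 , -0.1145]), np.float64(0.034991565069852244), [(np.float64(-156.28), np.float64(0.0452), 91.0)])
blue [381.7145 -12.3025] (array([ 0.5958, -0.0067]), np.float64(0.03447711495809472), [])
[ 0.6054 -0.1916  0.2803] ('ctr', array([0.0001, 0.0006]), np.int64(127), 'ptr', np.float64(13.416665745035347), np.float64(15.277447650720335), np.float64(0.05661296942159573))
shift [1.32 0.89 1.61] yaw 109.0 tilt [-0.01  0.01] j7 0.29
turn 21.02 shift if turned first [ 1.02 -1.22  1.61]
```

View pics/w8.png

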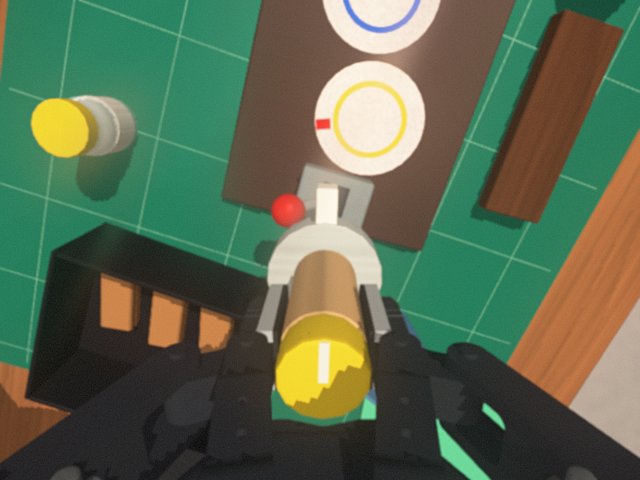

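The yellow target is at (370,119) with its red mark at (323,124). The stamp is held steady, and the offcuts are still in the bin.

```bash
python3 -m jog '[-1,0.44,0.3,0.3,0,0,0,-1,0.44,0.3,0.3,0,0,0,-1,0.44,0.3,0.3,0,0,0,-1,0,0,0,0,0,-1,-1,0,0,0,0,0,-1,-1,0,0,0,0,0,-1,-1,0,0,0,0,0,-1,-1,0,0,0,0,0,-1,-1,0,0,0,0,0,-1,-1,0,0,0,0,0,-1]' >/dev/null
python3 -m jog '[-1,0,0,0,0,0,-1,-1,0,0,0,0,0,-1,-1,0,0,0,0,0,-1,-1,0,0,0,0,0,-1,-1,0,0,0,0,0,-1,-1,0,0,0,0,0,-1,-1,0,0,0,0,0,-1,-1,0,0,0,0,0,-1,-1,0,0,0,0,0,-1,-1,0,0,0,0,0,-1]' >/dev/null
python3 -m jog '[-1,0,0,0,0,0,-1,-1,0,0,0,0,0,-1,-1,0,0,0,0,0,-1,-1,0,0,0,0,0,-1,-1,0,0,0,0,0,-1,-1,0,0,0,0,0,-1,-1,0,0,0,0,0,-1,-1,0,0,0.5,0,0,0,-1,0,0,0.5,0,0,0,-1,0,0,0,0,0,0]'
python3 plan.py 0.6268 -0.1145 0.0825 205.2
```

```text
time: 34.85
eef_pos: [0.6259, -0.1147, 0.1841]
tool_rot: [-0.216, 0.976, 0.0, -0.001]
contact_force: [-0.2, -0.4, -4.5]
opening: 0.0289
finger_force: 60.4
shift [-0.02 -0.01  2.03] yaw -155.0 tilt [-0.14  0.01] j7 1.56
turn -0.05 shift if turned first [-0.02 -0.    2.03]
```

```bash
python3 -m jog '[-1,-0.02,0,0.5,0,0,-0.05,-1,0,0,0.5,0,0,0,-1,0,0,0.4,0,0,0,-1,0,0,0.3,0,0,0,-1,0,0,0.2,0,0,0,-1,0,0,0.08,0,0,0,-1,0,0,0.02,0,0,0,-1,0,0,0,0,0,0,-1,0,0,0,0,0,0,-1,0,0,0,0,0,0]'
python3 plan.py 0.6268 -0.1145 0.0825 205.2
```

```text
time: 36.1
eef_pos: [0.6275, -0.1141, 0.0855]
tool_rot: [-0.218, 0.976, -0.0, 0.0]
contact_force: [0.7, -0.2, -5.0]
opening: 0.0285
finger_force: 60.8
shift [ 0.01 -0.    0.06] yaw -154.8 tilt [0.01 0.  ] j7 1.48
turn -0.0 shift if turned first [ 0.01 -0.    0.06]
```

```bash
python3 -m jog '[-1,0,0,0.04,0,0,0,-1,0,0,0.03,0,0,0,-1,0,0,0.02,0,0,0,-1,0,0,0,0,0,0,-1,0,0,0,0,0,0,-1,0,0,0,0,0,0,-1,0,0,0,0,0,0,-1,0,0,0,0,0,0,-1,0,0,0,0,0,0,-1,0,0,0,0,0,0]'
```

```text
time: 37.35
eef_pos: [0.6274, -0.1141, 0.0808]
tool_rot: [-0.218, 0.976, 0.0, 0.0]
contact_force: [-0.4, -0.1, -4.5]
opening: 0.0283
finger_force: 60.9
```

```bash
python3 -m jog '[-1,0,0,0.02,0,0,0,-1,0,0,0,0,0,0,-1,0,0,0,0,0,0,-1,0,0,0,0,0,0,-1,0,0,0.02,0,0,0,-1,0,0,0,0,0,0,-1,0,0,0,0,0,0,-1,0,0,0,0,0,0,-1,0,0,0,0,0,0,-1,0,0,0,0,0,0]'
```

```text
time: 38.6
eef_pos: [0.6276, -0.1138, 0.0804]
tool_rot: [-0.218, 0.976, -0.0, 0.001]
contact_force: [-7.9, 1.3, 21.2]
opening: 0.0289
finger_force: 63.2
```

```bash
python3 -m jog '[-1,0,0,-0.02,0,0,0,-1,0,0,0,0,0,0,-0.1,0,0,0,0,0,0,0.1,0,0,0,0,0,0,0.4,0,0,0,0,0,0,0.4,0,0,0,0,0,0,0.4,0,0,-0.3,0,0,0,0.4,0,0,-0.7,0,0,0,0.4,0,0,-0.8,0,0,0,0.4,0,0,-0.8,0,0,0]'
python3 - <<'E'
from meas import *
c=cam('wrist'); save(c,'w9'); s=r.state(); print(s['eef_pos'])
uv=proj(c,[(.6265,-.1143,.03)])[0]; u,v=map(int,uv)
print(stamp(c,'yellow',(u-70,v-130,u+70,v+45),.015));
E
```

```text
time: 39.85
eef_pos: [0.6273, -0.1139, 0.2122]
tool_rot: [-0.218, 0.976, 0.0, 0.0]
contact_force: [-0.2, -0.3, -0.3]
opening: 0.0598
finger_force: 0.0
[ 0.6286 -0.1135  0.2173]
(array([ 0.6149, -0.1196]), 145, array([ 0.6265, -0.1145]), np.float64(-17.57233427249677), 547, np.float64(0.08081355606079553))
```

View pics/w9.png

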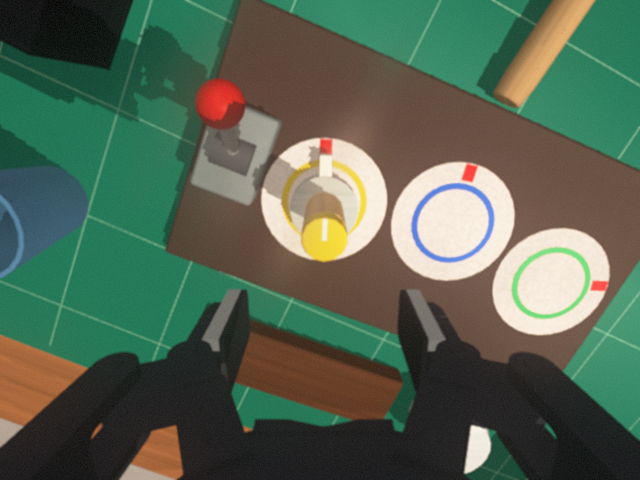

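The yellow stamp stands centred in its ring with its cap at (324,240). Its pointer (326,165) lines up with the red mark (326,146).

```bash
python3 - <<'E'
from meas import *
c=cam('wrist')
for col,z in [('blue',(.596,-.006,.015)),('green',(.607,.1045,.015)),('yellow',(.626,-.1145,.015))]:
    uv=proj(c,[z])[0]; print(col,uv,target(c,col,uv,.015,68))
p=onz(c,[(326.5,157)],.030); print(p, np.degrees(np.arctan2(*(p[0,:2]-[.6263,-.1144])[::-1])))
E
python3 plan.py 0.424 0.3148 0.25 125
```

```text
blue [452.0854 219.4641] (array([ 0.596 , -0.0064]), np.float64(0.034919886203409266), [(np.float64(-166.86), np.float64(0.0451), 128.0)])
green [548.8863 279.1843] (array([0.6088, 0.1045]), np.float64(0.031986077792817987), [(np.float64(115.45), np.float64(0.0456), 90.0)])
yellow [324.5823 197.8907] (array([ 0.6333, -0.1119]), np.float64(0.039446829940160945), [(np.float64(-156.76), np.float64(0.0541), 113.0)])
[[ 0.5924 -0.1287  0.03  ]] -157.11781597943641
shift [ 0.05  9.49 -0.73] yaw -154.81 tilt [0.34 0.01] j7 1.59
turn 20.05 shift if turned first [ 9.37  1.56 -0.7 ]
```

```bash
python3 -m jog '[0.6,0,0.95,-0.07,0,0,0,0.6,0,0.95,-0.07,0,0,0,0.6,0,0.95,-0.07,0,0,0,0.6,0,0.95,-0.07,0,0,0,0.6,0,0.95,-0.07,0,0,0,0.6,0.01,0.95,-0.07,0,0,0,0.6,0.01,0.95,-0.07,0,0,0,0.6,0.01,0.95,-0.07,0,0,0,0.6,0.01,0.95,-0.07,0,0,0,0.6,0.01,0.94,-0.07,0,0,0]'  >/dev/null
python3 -m jog '[0.6,0,0,0,0,0,1,0.6,0,0,0,0,0,1,0.6,0,0,0,0,0,1,0.6,0,0,0,0,0,1,0.6,0,0,0,0,0,1,0.6,0,0,0,0,0,1,0.6,0,0,0,0,0,1,0.6,0,0,0,0,0,1,0.6,0,0,0,0,0,1,0.6,0,0,0,0,0,1]' >/dev/null
python3 -m jog '[0.6,0,0,0,0,0,1,0.6,0,0,0,0,0,1,0.6,0,0,0,0,0,1,0.6,0,0,0,0,0,1,0.6,0,0,0,0,0,1,0.6,0,0,0,0,0,1,0.6,0,0,0,0,0,1,0.6,0,0,0,0,0,1,0.6,0,0,0,0,0,1,0.6,0,0,0,0,0,1]'
python3 - <<'E'
from meas import *
c=cam('wrist'); save(c,'w10')
u,v=map(int,proj(c,[(.424,.3148,.03)])[0]); print(u,v)
print('B',stamp(c,'blue',(u-50,v-70,u+50,v+60)))
E
python3 plan.py 0.424 0.3148 0.066 125
```

```text
time: 43.7
eef_pos: [0.4229, 0.3143, 0.2453]
tool_rot: [0.461, 0.887, 0.0, -0.0]
contact_force: [-0.5, -0.1, -0.1]
opening: 0.0683
finger_force: 0.0
324 198
B (array([0.4228, 0.3157]), 130, array([0.423 , 0.3152]), np.float64(116.4352389200496), 32, np.float64(0.044113121629849636))
shift [-0.01  0.02  3.59] yaw 124.88 tilt [0.01 0.03] j7 -0.46
turn -0.03 shift if turned first [-0.    0.02  3.59]
```

```bash
python3 -m jog '[0.6,0,0,0.8,0,0,0.5,0.6,0,0,0.8,0,0,0.5,0.6,0,0,0.8,0,0,0,0.6,0,0,0.6,0,0,0,0.6,0,0,0.4,0,0,0,0.6,0,0,0.18,0,0,0,0.6,0,0,0,0,0,0,-1,0,0,0,0,0,0,-1,0,0,0,0,0,0,-1,0,0,0,0,0,0]' 60
python3 -m jog '[-1,0,0,0,0,0,0,-1,0,0,0,0,0,0,-1,0,0,-0.3,0,0,0,-1,0,0,-0.6,0,0,0,-1,0,0,-0.7,0,0,0,-1,0,0,-0.4,0,0,0,-1,0,0,0,0,0,0,-1,0,0,0,0,0,0,-1,0,0,0,0,0,0,-1,0,0,0,0,0,0]'
python3 - <<'E'
from meas import *
c=cam('wrist'); save(c,'w11')
s=r.state(); z0=s['eef_pos'][2]-.0665
print(s['eef_pos'],held(c,z0,(255,170,395,282)));
E
```

```text
time: 45.0
eef_pos: [0.4235, 0.3144, 0.0666]
tool_rot: [0.491, 0.871, 0.001, 0.0]
contact_force: [0.8, -0.9, 7.7]
opening: 0.0289
finger_force: 58.5
time: 46.25
eef_pos: [0.4229, 0.3141, 0.1653]
tool_rot: [0.491, 0.871, -0.0, -0.0]
contact_force: [0.2, 0.6, -4.6]
opening: 0.0287
finger_force: 60.3
[0.423  0.3141 0.1655] ('ctr', array([0.003, 0.   ]), np.int64(165), 'ptr', np.float64(4.839210007545956), np.float64(4.634213861647004), np.float64(0.04383949593884529))
```

View pics/w11.png

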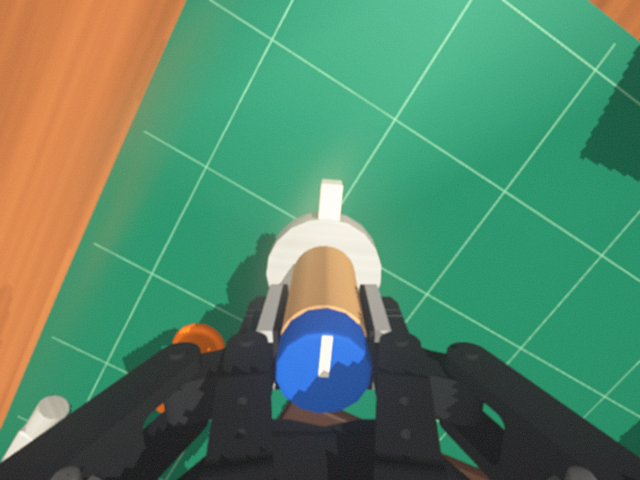

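The blue stamp is held with its pointer tip at (332,182), about 4.7° from tool x.

```bash
python3 plan.py 0.5987 -0.0055 0.21 197.8
```

```text
shift [-7.29 -0.31 -0.89] yaw 121.21 tilt [-0.03 -0.02] j7 -0.58
turn -19.15 shift if turned first [-1.39 -7.16 -0.89]
```

```bash
python3 -m jog '[-1,-0.3,-0.03,-0.5,0,0,0,-1,-0.6,-0.03,-0.4,0,0,0,-1,-0.9,-0.03,0,0,0,0,-1,-0.9,-0.03,0,0,0,0,-1,-0.9,-0.03,0,0,0,0,-1,-0.9,-0.04,0,0,0,0,-1,-0.9,-0.04,0,0,0,0,-1,-0.9,-0.04,0,0,0,0,-1,-0.7,-0.04,0,0,0,0,-1,-0.29,0,0,0,0,0]' >/dev/null
python3 -m jog '[-1,0,0,0,0,0,-1,-1,0,0,0,0,0,-1,-1,0,0,0,0,0,-1,-1,0,0,0,0,0,-1,-1,0,0,0,0,0,-1,-1,0,0,0,0,0,-1,-1,0,0,0,0,0,-1,-1,0,0,0,0,0,-1,-1,0,0,0,0,0,-1,-1,0,0,0,0,0,-1]' >/dev/null
python3 -m jog '[-1,0,0,0,0,0,-1,-1,0,0,0,0,0,-1,-1,0,0,0,0,0,-1,-1,0,0,0,0,0,-1,-1,0,0,0,0,0,-1,-1,0,0,0,0,0,-1,-1,0,0,0,0,0,-1,-1,0,0,0,0,0,-1,-1,0,0,0,0,0,-1,-1,0,0,0,0,0,-0.15]'
python3 plan.py 0.5987 -0.0055 0.0825 197.8
```

```text
time: 50.05
eef_pos: [0.5985, -0.0052, 0.2106]
tool_rot: [-0.155, 0.988, 0.0, -0.0]
contact_force: [0.7, 0.4, -5.4]
opening: 0.0284
finger_force: 60.4
shift [-0.   -0.01  2.56] yaw -162.16 tilt [-0.02  0.02] j7 1.24
turn 0.01 shift if turned first [-0.   -0.01  2.56]
```

```bash
python3 -m jog '[-1,0,0,0.6,0,0,0,-1,0,0,0.6,0,0,0,-1,0,0,0.5,0,0,0,-1,0,0,0.4,0,0,0,-1,0,0,0.25,0,0,0,-1,0,0,0.12,0,0,0,-1,0,0,0.05,0,0,0,-1,0,0,0.04,0,0,0,-1,0,0,0,0,0,0,-1,0,0,0,0,0,0]'
python3 -m jog '[-1,0,0,0,0,0,0,-1,0,0,0.02,0,0,0,-1,0,0,0,0,0,0,-1,0,0,0,0,0,0,-1,0,0,0,0,0,0,-1,0,0,0,0,0,0,-1,0,0,0,0,0,0,-1,0,0,0,0,0,0,-1,0,0,0,0,0,0,-1,0,0,0,0,0,0]'
```

```text
time: 51.3
eef_pos: [0.5988, -0.0056, 0.0831]
tool_rot: [-0.155, 0.988, 0.0, 0.0]
contact_force: [-0.1, -0.7, -4.6]
opening: 0.0289
finger_force: 60.6
time: 52.55
eef_pos: [0.5987, -0.0056, 0.0818]
tool_rot: [-0.155, 0.988, 0.0, -0.0]
contact_force: [0.0, -0.1, -3.0]
opening: 0.0288
finger_force: 60.6
```

Light contact is just starting. I'll go down another 0.5 mm and release.

```bash
python3 -m jog '[-1,0,0,0.01,0,0,0,-1,0,0,0,0,0,0,-1,0,0,0,0,0,0,-0.1,0,0,0,0,0,0,0.1,0,0,0,0,0,0,0.4,0,0,0,0,0,0,0.4,0,0,-0.3,0,0,0,0.4,0,0,-0.7,0,0,0,0.4,0,0,-0.8,0,0,0,0.4,0,0,-0.8,0,0,0]'
python3 - <<'E'
from meas import *
c=cam('wrist'); save(c,'w12')
for n,z in [('blue',(.596,-.0064,.105)),('yellow',(.6263,-.1144,.105))]:
    u,v=map(int,proj(c,[z])[0]); cap=blobs(c[0],*CAP[n],50,(u-40,v-40,u+40,v+40))[0]; print(n,onz(c,[cen(cap)],.105))
E
```

```text
time: 53.8
eef_pos: [0.5985, -0.0055, 0.2137]
tool_rot: [-0.155, 0.988, 0.0, 0.0]
contact_force: [1.0, -0.7, 0.1]
opening: 0.0599
finger_force: 0.0
blue [[ 0.5976 -0.0048  0.105 ]]
yellow [[ 0.6257 -0.1106  0.105 ]]
```

View pics/w12.png

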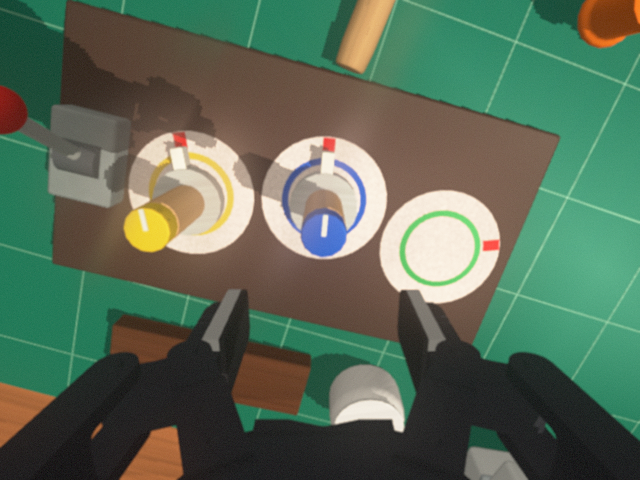

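Both stamps stand upright with their pointers on the red marks: blue pointer (328,160) against mark (329,145), yellow pointer (178,158) against mark (180,139). Next is the lever, whose ball shows at (8,110).

```bash
python3 plan.py 0.515 -0.198 0.122 183.3
```

```text
shift [ 2.81 -3.16  1.92] yaw -162.19 tilt [0.34 0.09] j7 1.25
turn 3.63 shift if turned first [ 1.91 -3.76  1.93]
```

```bash
python3 -m jog '[-1,0,0,0,0,0,0.91,-1,0,0,0,0,0,0.91,-1,0,0,0,0,0,0.91,-1,0,0,0,0,0,0.91,-1,0.38,-0.75,0,0,0,0,-1,0.38,-0.75,0,0,0,0,-1,0.38,-0.75,0,0,0,0,-1,0.38,-0.75,0,0,0,0,-1,0.38,-0.75,0,0,0,0,-1,0,0,0,0,0,0]'
python3 - <<'E'
from meas import *
c=cam('wrist'); t=cam('top')
b=blobs(c[0],(0,180,90),(6,255,255),300)
for k in b[:2]: print(cen(k),cv2.contourArea(k),onz(c,[cen(k)],.115))
E
python3 plan.py 0.515 -0.198 0.122 183.3
```

```text
time: 55.1
eef_pos: [0.5133, -0.201, 0.2118]
tool_rot: [-0.026, 1.0, -0.001, -0.0]
contact_force: [0.0, 0.5, 0.4]
opening: 0.0001
finger_force: 0.0
shift [-0.01 -0.    1.8 ] yaw -176.76 tilt [0.04 0.02] j7 1.29
turn -0.02 shift if turned first [-0.01 -0.    1.8 ]
```

```bash
python3 -m jog '[-1,0,0,0.7,0,0,0,-1,0,0,0.7,0,0,0,-1,0,0,0.4,0,0,0,-1,0,0,0,0,0,0,-1,-0.2,0,0,0,0,0,-1,-0.25,0,0,0,0,0,-1,-0.25,0,0,0,0,0,-1,-0.25,0,0,0,0,0,-1,-0.25,0,0,0,0,0,-1,-0.25,0,0,0,0,0]' 
python3 -m jog '[-1,-0.25,0,0,0,0,0,-1,-0.25,0,0,0,0,0,-1,-0.2,0,0,0,0,0,-1,-0.15,0,0,0,0,0,-1,-0.1,0,0,0,0,0,-1,-0.05,0,0,0,0,0,-1,-0.05,0,0,0,0,0,-1,0,0,0,0,0,0,-1,0,0,0,0,0,0,-1,0,0,0,0,0,0]'
python3 - <<'E'
from h import *
s=cam('scene'); cv2.imwrite('pics/s2.png',cv2.resize(s[0][130:370,130:530,::-1],(800,480)))
E
```

```text
time: 56.45
eef_pos: [0.5881, -0.1937, 0.1226]
tool_rot: [-0.028, 1.0, 0.0, 0.001]
contact_force: [-1.3, -0.3, 1.3]
opening: -0.0
finger_force: 0.5
time: 57.7
eef_pos: [0.6365, -0.1913, 0.1213]
tool_rot: [-0.028, 1.0, -0.0, -0.004]
contact_force: [-28.5, 2.5, 13.8]
opening: 0.0001
finger_force: 14.3
```

View pics/s2.png

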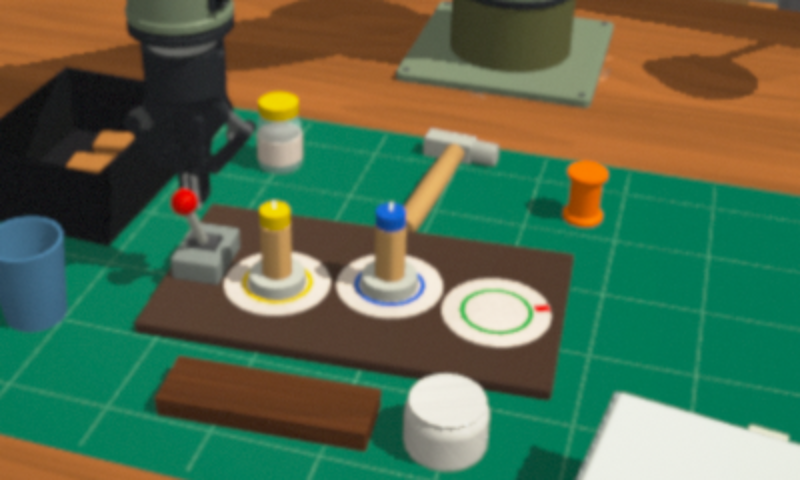

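The lever now leans away with its ball at crop (185,201). The 28 N reaction at x = 0.637 means it has reached its stop, so I'll back off and check.

```bash
python3 -m jog '[-1,0.3,0,0,0,0,0,-1,0.6,0,0,0,0,0,-1,0.8,0,0,0,0,0,-1,0.8,0,-0.4,0,0,0,-1,0,0,-0.8,0,0,0,-1,0,0,-0.8,0,0,0,-1,0.5,0.6,-0.8,0,0,0,-1,0.5,-0.6,0,0,0,0,-1,0,-0.8,0,0,0,0,-1,0,-0.8,0,0,0,0]'
python3 - <<'E'
from meas import *
t=cam('top'); s=cam('scene')
bt=blobs(t[0],(0,150,100),(6,255,255),15,(365,190,410,260)); bs=blobs(s[0],(0,150,100),(6,255,255),15,(200,180,260,260))
print(tri(t,cen(bt[0]),s,cen(bs[0])))
a=cv2.resize(t[0][190:290,230:510,::-1],(800,286),interpolation=cv2.INTER_CUBIC); b=cv2.resize(s[0][180:310,180:430,::-1],(600,312)); b=np.hstack([b,np.zeros((312,200,3),np.uint8)])
cv2.imwrite('pics/f.png',np.vstack([a,b]))
E
```

```text
time: 59.0
eef_pos: [0.4689, -0.2823, 0.2619]
tool_rot: [-0.028, 1.0, -0.0, 0.0]
contact_force: [0.8, -0.1, 0.2]
opening: 0.0003
finger_force: 0.0
(array([ 0.6585, -0.1917,  0.1147]), np.float64(0.0022584389023507685))
```

View pics/f.png

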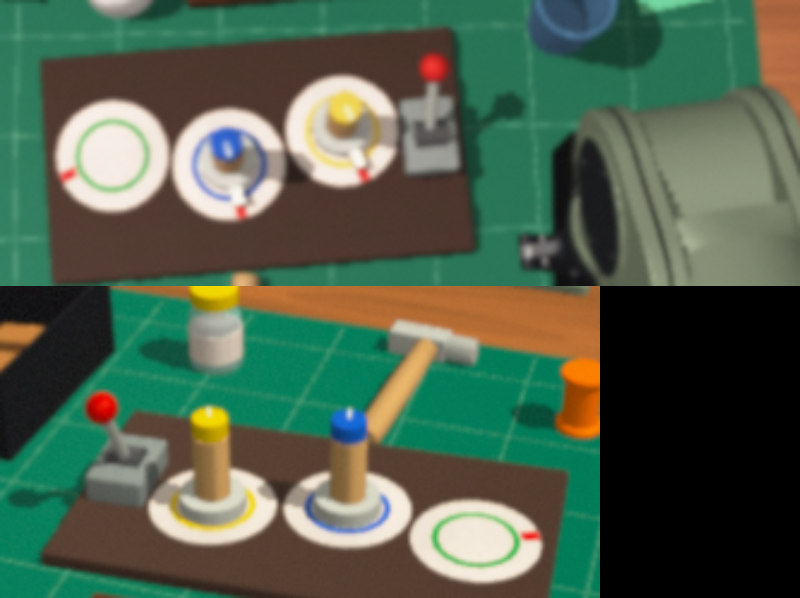

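The ball is over at crop (432,68), measured at z = 0.115 m, which matches a 0.5 rad lean away. Both stamps are aligned and the green target is empty.

```bash
python3 -c "
from plant import r
print(r.sign_off())"
```

```text
the job is handed in; nothing more can be done
None
```

The job is handed in at about 59 s: three offcuts in the bin, the yellow and blue stamps upright on their targets (the blue one measured about 2 mm off centre), the green target empty as its stamp is absent, and the lever against its far stop.

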